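# Find and press the hidden catch in a swab drum's lid

## Task

The round swab drum on the desk is locked by a hidden catch: of the four look-alike shallow recesses in its flat lid, one is a flush button that gives under a finger, and the other three are solid. Feel across the lid with a fingertip for the one that gives, press it fully home so that it stays in, and take the hand clear. Leave the drum standing where it is, without lifting or shoving it, and leave the other things on the desk alone.

Things in the scene. Friction and masses are not known exactly. Their poses are not given: they have to be found in the camera images.
- drum: closed round swab drum, white body with a flat grey lid with a ribbed rim, loose on the desk, 0.9 to 1.4 kg in all. Lid 168 mm across, white body 158 mm, 80 mm high overall. Origin: centre of the underside; z up along its axis. Its x and y axes say nothing of how the lid is turned. A steel pin 14 mm wide, flush at the lid's centre, rises as far as the button goes in (6 mm).
- lid_top (a point): centre of the lid's flat top, 80 mm above the drum's origin, z up. Around it four look-alike recesses, 90 degrees apart: ring segments 31 to 71 mm from the axis, 58 degrees long (52 mm along the middle), floors 1.5 mm below the top; between them solid ribs of 32 degrees, level with the top. The lid's turn differs each time: not in these axes; seen from above.
- catch (a joint): the catch button = one of the four recess floors (the others are solid; only touch tells which). Value: its travel into the lid, 0 as found (face 1.5 mm below the lid's top), 0.006 m fully home (face 7.5 mm below). About 3 N moves it; no return spring, it stays where it is left.
- lancet_carton: white and red carton 60 x 90 x 45 mm, bystander; origin at the centre of its underside
- glue: upright glue stick, 24 mm across, 96 mm high, bystander; origin at the centre of its underside
- date_stamp: red self-inking stamp 45 x 71 x 66 mm, bystander; origin at the centre of its underside
Things that resemble listed ones, but are neither listed nor needed, are in the scene too. There is more than one size of the drum; the job needs the larger.

How it is judged:
At the end, for the whole second after the job is handed in: the catch button is in by more than 4.5 mm of its 6 mm and stays there; the drum stands upright and at rest within 30 mm of where it stood (value of joint catch above 0.0045 m and distance of drum from where it was at the start of the episode below 0.03 m and angle between drum's own z axis and vertical below 0.05 rad and linear speed of drum below 0.02 m/s); the robot touches nothing.
It fails at once if the drum was lifted off the desk (more than 10 mm) (height (world z) of drum above 0.01 m).
It fails at once if the drum was tipped (more than 0.2 rad) (angle between drum's own z axis and vertical above 0.2 rad).
It fails at once if the drum was shoved away (more than 40 mm) (distance of drum from where it was at the start of the episode above 0.04 m).
It fails at once if a bystander was moved (more than 20 mm) (distance of any of lancet_carton, glue, date_stamp from where it was at the start of the episode above 0.02 m).
It also fails if it takes over 70 s, if anything falls off the work surface, if the arm or the gripper's body presses on something with over 40 N, if the wrist force passes 120 N, or if a joint passes its speed limit or range.

## Robot

A 7-joint arm with a two-finger parallel gripper is mounted at the origin on the work surface; the furniture and walls round the work are solid. World frame = base frame: x ahead of the robot, y to its left, z up, the work surface at z = 0. Lengths are in m, angles in rad, forces in N, time in s.
With the tool pointing down it reaches from about 0.425 to 0.95 m from the base axis. Payload 4.7 kg.
Tool frame: the origin (TCP) lies midway between the tips of the shut fingers; the grasp point (between the pads) lies r.pinch_z behind it (r.pinch_z is the distance from the TCP to the grasp point, in m); z points along the fingers, y is the direction in which the jaws open and shut (so a half turn about z gives the same grasp; the last joint's range is limited). The gripper opens to 85 mm and grips with 20 to 120 N. Pads are 22 mm wide; open, the fingers measure 114 mm over their backs; the gripper's body (76 mm by 85 mm) begins 54 mm behind the grasp point. The pads swing forward as they close: fully open they stand 13 mm farther back than shut.
Start: joints at [-1.134, 0.469, -0.049, 1.532, 0.024, 1.141, -0.082], TCP at [0.303, 0.603, 0.231] pointing down, gripper open.
Joint ranges: [-2.59, 2.59], [-0.33, 1.99], [-1.39, 1.29], [0.1, 2.45], [-1.04, 4.18], [0.21, 1.99], [-2.66, 2.66]. Speed limits (rad/s): [2.57, 2.57, 3.14, 3.14, 3.14, 3.14, 3.14].

## Interface

Orientations are given as a unit quaternion [w, x, y, z].
In Python, from workcell import r gives the robot as it stands. The module is installed in compiled form; this text tells all that it offers.
- The arm moves only by the tool arm_command, never from a script. Its argument "increments" is text: rows parted by semicolons, each of 6 numbers parted by spaces: the shift along the tool's x, y, z in m, then the turn, a rotation vector about the tool's x, y, z in rad. A call has 1 to 8 rows; each row shifts and turns the commanded pose from where the row before left it, along the tool's axes as they then stand; what a row does not reach is not made up. A row lasts 1/8 s, in which the tool goes at most 62.5 mm and 10.7 degrees, less where a joint would pass 70% of its speed; a pose out of reach is approached as far as the arm can. A call with a gripper value outside its range is refused whole. "claw" is the opening, from -1 (shut) to 1 (fully open), set as the call begins (left out, the last holds). The fingers move at their own pace and stop on an object; "grip_force" is the grip in N (left out, the last holds). Time passes only in rows, so rows that do not move let the fingers close. It gives the time, the measured TCP pose, the force and the opening at its end, in the units of the state.
- r.get_obs(): the state, without advancing time (a new reading comes with each control period).
- r.read_camera(name): name is "scene" or "top" or "wrist"; returns a dict with "pixels" (420x560x3 uint8, blue, green, red), "z_map" (420x560 float32, m along the optical axis (not along the pixel's ray), 0 where there is no reading), "vfov" (degrees; the focal length in pixels is half the picture's height over the tangent of half this angle, whatever the lens; pixels are square), "cx", "cy" (the principal point, pixels), "k1" (the pictures are not rectified: a ray, as slopes to the right and down, at radius r is drawn at 1 + k1 r^2 times it, then the intrinsics apply), "xyz" and "attitude" of the camera in the world. Camera axes: x right, y down, z forward; pixel columns grow to the right and rows downward; lengths in m; the calibration is good to about 2 mm. A picture is of the moment at which its call begins.
- r.close_job(): hands the job in, once; it reports no verdict.
The state is a dict: "time_s": time; "qpos": joint angles; "qd": joint speeds; "effort": joint torques, N m; "eef_pos": TCP position; "eef_rot": TCP orientation; "contact_force": force on the tool from outside, world axes, zero at the start; "ft_torque": the same for the moment, N m; "width": finger opening in m.
Only numpy, scipy, OpenCV 4.12 (cv2) and the standard library are available. Lean on these libraries where they do the work, as an engineer would, in place of code of your own. Each camera call takes 0.05 s, during which the arm holds its last target. There are 200 camera calls.

## Working session

There is one attempt and no reset: what is moved stays moved. The work goes in short steps, Python scripts to look and compute and a tool call to move; the robot and the scene stay as the last step left them, time stands still between calls to the robot, and variables do not carry over. Pictures are saved under pics/ and viewed, about 8 in all and at most 12, crops included, and the job is handed in when it is done.

Besides the shell and the picture viewer there is one more tool, called by a JSON object that holds its "fn" and its "kwargs", one argument or row to a line. arm_command: Moves the arm, as the interface text tells. Its arguments: {"type":"object","properties":{"increments":{"type":"string"},"claw":{"type":"number"},"grip_force":{"type":"number"}},"required":["increments"]}

```bash
mkdir -p pics
cat > h.py <<'E'
import numpy as np, cv2
from scipy.spatial.transform import Rotation as R
from workcell import r
def rot(q): return R.from_quat([q[1],q[2],q[3],q[0]]).as_matrix()
def att(c):
    a=np.array(c["attitude"]); return a if a.shape==(3,3) else rot(a)
def world(c,u,v,z=None):
    f=210/np.tan(np.radians(c["vfov"])/2)
    K=np.array([[f,0,c["cx"]],[0,f,c["cy"]],[0,0,1]])
    p=cv2.undistortPoints(np.array([[[u,v]]],float),K,np.array([c["k1"],0,0,0,0]))[0,0]
    d=att(c)@np.array([p[0],p[1],1]); o=np.array(c["xyz"])
    if z is None: return o+d*c["z_map"][int(round(v)),int(round(u))]
    return o+d*(z-o[2])/d[2]
E
python3 - <<'E'
from h import *
import pickle
for n in ("top","scene"):
    c=r.read_camera(n); pickle.dump(c,open(n+".pkl","wb")); cv2.imwrite(f"pics/{n}1.png",c["pixels"]); print(n,c["xyz"],c["attitude"],c["vfov"],c["k1"])
o=r.get_obs(); print(o, r.pinch_z)
E
```

```text
top [0.24786349 0.02774964 1.14155855] [ 0.06724593 -0.69701223  0.71092916 -0.06505119] 50.235544140430235 -0.0010216043953929208
scene [-0.12526312 -0.47840856  0.57515197] [-0.43639646  0.80327549 -0.35614641  0.19356227] 57.76693207073019 -0.03717224809324048
{'time_s': 0.1, 'qpos': array([-1.1339026 ,  0.4693707 , -0.04859997,  1.53355064,  0.02410203,
        1.14100042, -0.08227852]), 'qd': array([-0.00074365, -0.00154778,  0.00023438, -0.00131313,  0.00167573,
        0.00159087,  0.00063338]), 'effort': array([ 2.13748790e-04, -5.11514568e+01, -4.71332995e-02, -2.38390875e+01,
        1.07865839e-02,  4.35585418e-03, -6.03859149e-06]), 'eef_pos': array([0.30291843, 0.60263787, 0.23036978]), 'eef_rot': array([-1.72166718e-04,  2.30770152e-01,  9.73007902e-01, -8.54565605e-04]), 'contact_force': array([ 0.01113163,  0.08686502, -0.22156976]), 'ft_torque': array([-0.0013417 ,  0.02919422, -0.01493321]), 'width': 0.08539663308295099} 0.0187
```

View pics/top1.png

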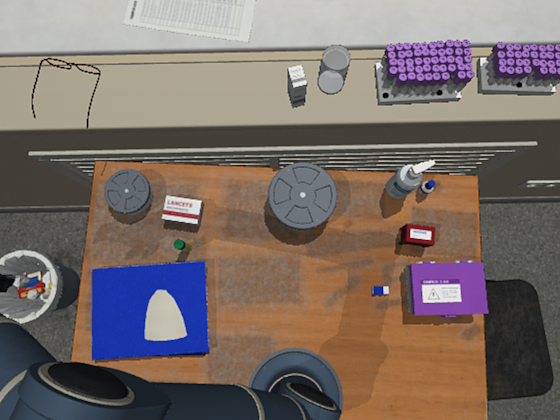

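View pics/scene1.png

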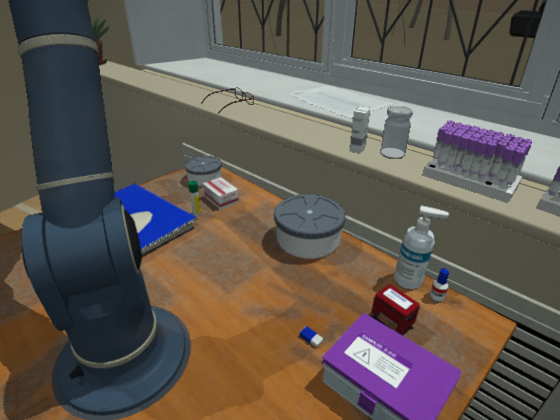

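The top view shows two round grey-lidded drums: the large one at (302,196) and the small one at (127,191). The glass jar on the sill at (333,70) is not a candidate. The large one fits the description, so I'll measure it and check a crop.

Run:
```python
from h import *
import pickle
c=pickle.load(open("top.pkl","rb"))
im=c["pixels"][150:245,250:355]
cv2.imwrite("pics/crop1.png",cv2.resize(im,None,fx=6,fy=6,interpolation=cv2.INTER_CUBIC))
for n,u,v in [("centre",302,196),("left",268,196),("right",336,196),("bottom",302,229),("top",302,164),("small",127,191),("rail",280,160),("sillfront",302,120),("pump",403,180),("desk",240,250)]:
    print(n,world(c,u,v).round(3), world(c,u,v,.08).round(3))
```

```text
centre [ 0.478 -0.03   0.08 ] [ 0.478 -0.03   0.08 ]
left [0.48  0.053 0.076] [0.479 0.053 0.08 ]
right [ 0.476 -0.112  0.081] [ 0.476 -0.112  0.08 ]
bottom [ 0.397 -0.027  0.08 ] [ 0.397 -0.027  0.08 ]
top [ 0.557 -0.032  0.083] [ 0.558 -0.032  0.08 ]
small [0.505 0.405 0.054] [0.499 0.396 0.08 ]
rail [ 0.636  0.021 -0.139] [0.569 0.022 0.08 ]
sillfront [ 0.639 -0.03   0.163] [ 0.672 -0.035  0.08 ]
pump [ 0.501 -0.264  0.125] [ 0.513 -0.277  0.08 ]
desk [0.357 0.128 0.002] [0.35  0.121 0.08 ]
```

View pics/crop1.png

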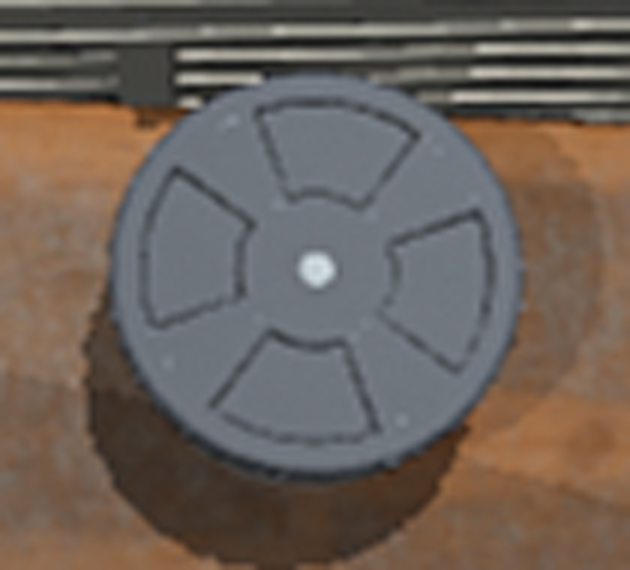

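The crop shows the large drum's lid with the pin at (316,268). The recesses are centred near (335,150), (437,290), (297,390) and (197,250). Depth puts the lid at z=0.08 and the diameter at about 165 mm, which matches.

```bash
cat > plan.py <<'E'
from h import *
import pickle,sys
c=pickle.load(open("top.pkl","rb"))
W=lambda a,b: world(c,250+(a+.5)/6-.5,150+(b+.5)/6-.5,.08)
P=W(316,268); print("pin",P.round(4))
# outer corner pairs of the 4 recesses
A=[]
for k,(p,q) in enumerate([((257,110),(418,137)),((175,170),(153,325)),((210,406),(378,433)),((479,210),(460,372))]):
    a=[]
    for s in (p,q):
        d=W(*s)-P; a.append(np.degrees(np.arctan2(d[1],d[0]))); print(k,np.hypot(*d[:2]).round(4),a[-1].round(1))
    m=np.degrees(np.angle(np.exp(1j*np.radians(a[0]))+np.exp(1j*np.radians(a[1])))); A.append((m-90*k+180)%360-180)
print(A); t=np.mean(A); print("turn",t)
np.savez("lid.npz",P=P,t=t)
E
cat > go.py <<'E'
from h import *
d=np.load("lid.npz"); P=d["P"]; t=np.radians(float(d["t"]))
o=r.get_obs(); T=rot(o["eef_rot"]); p=o["eef_pos"]
print("t",round(o["time_s"],2),"pos",p.round(4),"w",round(o["width"],4),"F",np.array(o["contact_force"]).round(1))
# tool x wanted along -(lid dir)
G=np.array([[-np.cos(t),-np.sin(t),0],[-np.sin(t),np.cos(t),0],[0,0,-1]]).T
print("turn",R.from_matrix(T.T@G).as_rotvec().round(3))
for n,k in [("C",None),("far",0),("left",1),("near",2),("right",3)]:
    q=P.copy()
    if k is not None: q[:2]+=.051*np.array([np.cos(t+k*np.pi/2),np.sin(t+k*np.pi/2)])
    print(n,q.round(4),"tool",(T.T@(q-p)).round(4))
E
python3 plan.py; python3 go.py
```

```text
pin [ 0.4821 -0.0304  0.08  ]
0 0.0702 18.4
0 0.069 -38.7
1 0.0702 53.2
1 0.0699 108.5
2 0.071 141.6
2 0.0717 -161.5
3 0.0706 -71.2
3 0.0715 -127.8
[np.float64(-10.165663182630482), np.float64(-9.154271840229285), np.float64(-9.921664427277221), np.float64(-9.522667642671479)]
turn -9.691066773202117
t 0.1 pos [0.3029 0.6026 0.2304] w 0.0854 F [ 0.   0.1 -0.2]
turn [-0.002 -0.    -0.297]
C [ 0.4821 -0.0304  0.08  ] tool [-0.4443 -0.4849  0.1512]
far [ 0.5323 -0.0389  0.08  ] tool [-0.4931 -0.47    0.1512]
left [0.4907 0.0199 0.08  ] tool [-0.4294 -0.4361  0.1512]
near [ 0.4318 -0.0218  0.08  ] tool [-0.3956 -0.4998  0.1513]
right [ 0.4735 -0.0806  0.08  ] tool [-0.4592 -0.5336  0.1513]
```

The corner radii (70–71 mm against 71) and the 57° spans agree with the given sizes. Next I'll travel to above the left recess, shutting the fingers on the way.

{"fn": "arm_command", "kwargs": {
  "increments": "-0.02 -0.02 0 0 0 0;-0.035 -0.036 0 0 0 0;-0.035 -0.036 0 0 0 0;-0.035 -0.036 0 0 0 0;-0.035 -0.036 0 0 0 0;-0.035 -0.036 0 0 0 0;-0.035 -0.036 0 0 0 0;-0.035 -0.036 0 0 0 0",
  "claw": -1,
  "grip_force": 40
}}

```text
time_s: 1.1
eef_pos: [0.4178, 0.2393, 0.2311]
eef_rot: [-0.0, 0.231, 0.973, -0.0]
contact_force: [0.4, -0.5, -0.1]
width: 0.0001
```

{"fn": "arm_command", "kwargs": {
  "increments": "-0.035 -0.036 0 0 0 0;-0.035 -0.036 0 0 0 0;-0.035 -0.036 0 0 0 0;-0.035 -0.036 0 0 0 0;-0.02 -0.02 0.02 0 0 0;0 0 0.02 0 0 -0.15;0 0 0.02 0 0 -0.147;0 0 0 0 0 0"
}}

```text
time_s: 2.1
eef_pos: [0.4857, 0.0224, 0.1699]
eef_rot: [-0.002, 0.085, 0.996, -0.0]
contact_force: [0.9, -0.0, 0.1]
width: -0.0
```

```bash
python3 go.py
python3 - <<'E'
from h import *
import pickle
c=r.read_camera("wrist"); pickle.dump(c,open("w.pkl","wb")); cv2.imwrite("pics/w1.png",c["pixels"])
E
```

```text
t 2.1 pos [0.4857 0.0224 0.1699] w -0.0 F [ 0.9 -0.   0.1]
turn [-0.001 -0.004 -0.002]
C [ 0.4821 -0.0304  0.08  ] tool [-0.0058 -0.0525  0.0899]
far [ 0.5323 -0.0389  0.08  ] tool [-0.0568 -0.0524  0.0897]
left [0.4907 0.0199 0.08  ] tool [-0.0057 -0.0015  0.0899]
near [ 0.4318 -0.0218  0.08  ] tool [ 0.0452 -0.0526  0.0901]
right [ 0.4735 -0.0806  0.08  ] tool [-0.0059 -0.1035  0.09  ]
```

View pics/w1.png

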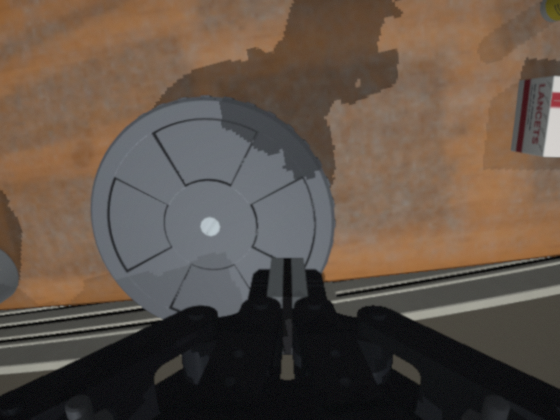

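The wrist view shows the pin at (210,226) and the shut fingertips at (287,265), over the left recess.

Run:
```python
from h import *
import pickle
c=pickle.load(open("w.pkl","rb")); print("pin",world(c,210,226).round(4),world(c,210,226,.08).round(4))
P=world(c,210,226,.08)
for s in [(257,133),(152,133),(116,178),(124,271),(305,179)]:
    d=world(c,*s,.08)-P; print(s,np.hypot(*d[:2]).round(4),np.degrees(np.arctan2(d[1],d[0])).round(1))
```

```text
pin [ 0.482  -0.0292  0.08  ] [ 0.482  -0.0292  0.08  ]
(257, 133) 0.0694 141.9
(152, 133) 0.0704 -160.9
(116, 178) 0.0692 -128.2
(124, 271) 0.0718 -72.0
(305, 179) 0.0709 106.9
```

{"fn": "arm_command", "kwargs": {
  "increments": "-0.005 -0.002 0.02 0 0 0;0 0 0.02 0 0 0;0 0 0.02 0 0 0;0 0 0.015 0 0 0;0 0 0 0 0 0"
}}

```text
time_s: 2.78
eef_pos: [0.4913, 0.02, 0.0959]
eef_rot: [-0.001, 0.085, 0.996, -0.0]
contact_force: [0.4, 0.8, -0.0]
width: 0.0003
```

The wrist measurement agrees with the top view to about 1 mm. Now I'll feel the left recess; its floor should be at z≈0.0785.

{"fn": "arm_command", "kwargs": {
  "increments": "0 0 0.008 0 0 0;0 0 0.006 0 0 0;0 0 0.002 0 0 0;0 0 0.0015 0 0 0;0 0 0.0015 0 0 0;0 0 0 0 0 0"
}}

```text
time_s: 3.52
eef_pos: [0.4918, 0.0199, 0.0785]
eef_rot: [0.0, 0.084, 0.996, 0.0]
contact_force: [-3.8, 0.3, 10.7]
width: 0.0004
```

At 10.7 N the tip stays at z=0.0785, exactly floor height, so this one is solid. I'll rise and go to the far recess.

{"fn": "arm_command", "kwargs": {
  "increments": "0 0 -0.01 0 0 0;0 0 -0.01 0 0 0;-0.025 -0.025 0 0 0 0;-0.026 -0.026 0 0 0 0;0 0 0 0 0 0"
}}

```text
time_s: 4.15
eef_pos: [0.535, -0.0418, 0.098]
eef_rot: [0.001, 0.087, 0.996, -0.001]
contact_force: [-1.4, 1.1, 0.4]
width: 0.0001
```

```bash
python3 go.py
```

```text
t 4.15 pos [ 0.535  -0.0418  0.098 ] w 0.0001 F [-1.4  1.1  0.4]
turn [-0.001  0.003 -0.004]
C [ 0.4821 -0.0304  0.08  ] tool [0.0541 0.0022 0.0179]
far [ 0.5323 -0.0389  0.08  ] tool [0.0031 0.0024 0.018 ]
left [0.4907 0.0199 0.08  ] tool [0.0543 0.0532 0.0178]
near [ 0.4318 -0.0218  0.08  ] tool [0.1051 0.002  0.0178]
right [ 0.4735 -0.0806  0.08  ] tool [ 0.0539 -0.0488  0.0179]
```

{"fn": "arm_command", "kwargs": {
  "increments": "0.003 0.002 0.008 0 0 0;0 0 0.008 0 0 0;0 0 0.002 0 0 0;0 0 0.0015 0 0 0;0 0 0.0015 0 0 0;0 0 0 0 0 0"
}}

```text
time_s: 4.9
eef_pos: [0.5295, -0.0353, 0.0784]
eef_rot: [-0.001, 0.084, 0.996, 0.001]
contact_force: [-8.6, 2.0, 21.5]
width: -0.0001
```

Solid again, with 21 N at z=0.0784. On to the right recess.

{"fn": "arm_command", "kwargs": {
  "increments": "0 0 -0.01 0 0 0;0 0 -0.012 0 0 0;0.025 -0.025 0 0 0 0;0.026 -0.026 0 0 0 0;0 0 0 0 0 0;0 0 0 0 0 0"
}}

```text
time_s: 5.65
eef_pos: [0.4729, -0.0778, 0.0987]
eef_rot: [0.001, 0.084, 0.996, 0.0]
contact_force: [-0.1, 1.1, 0.5]
width: -0.0
```

```bash
python3 go.py
```

```text
t 5.65 pos [ 0.4729 -0.0778  0.0987] w -0.0 F [-0.1  1.1  0.5]
turn [0.001 0.002 0.001]
C [ 0.4821 -0.0304  0.08  ] tool [-0.0011  0.0483  0.0188]
far [ 0.5323 -0.0389  0.08  ] tool [-0.0521  0.0483  0.0188]
left [0.4907 0.0199 0.08  ] tool [-0.0011  0.0993  0.0188]
near [ 0.4318 -0.0218  0.08  ] tool [0.0499 0.0484 0.0187]
right [ 0.4735 -0.0806  0.08  ] tool [-0.0011 -0.0027  0.0187]
```

{"fn": "arm_command", "kwargs": {
  "increments": "-0.001 -0.002 0.008 0 0 0;0 0 0.008 0 0 0;0 0 0.002 0 0 0;0 0 0.0015 0 0 0;0 0 0.0015 0 0 0;0 0 0 0 0 0"
}}

```text
time_s: 6.4
eef_pos: [0.4724, -0.0802, 0.0785]
eef_rot: [-0.0, 0.084, 0.996, 0.0]
contact_force: [-4.3, 0.9, 12.0]
width: -0.0
```

The right recess is solid too (12 N at floor height). That leaves the near one.

{"fn": "arm_command", "kwargs": {
  "increments": "0 0 -0.01 0 0 0;0 0 -0.012 0 0 0;0.024 0.025 0 0 0 0;0.024 0.025 0 0 0 0;0 0 0 0 0 0;0 0 0 0 0 0"
}}

```text
time_s: 7.15
eef_pos: [0.4344, -0.0233, 0.0999]
eef_rot: [0.001, 0.084, 0.996, 0.0]
contact_force: [0.5, -1.5, -0.0]
width: 0.0001
```

```bash
python3 go.py
```

```text
t 7.15 pos [ 0.4344 -0.0233  0.0999] w 0.0001 F [ 0.5 -1.5 -0. ]
turn [0.    0.002 0.   ]
C [ 0.4821 -0.0304  0.08  ] tool [-0.0481  0.001   0.0199]
far [ 0.5323 -0.0389  0.08  ] tool [-0.0991  0.001   0.02  ]
left [0.4907 0.0199 0.08  ] tool [-0.0482  0.052   0.0199]
near [ 0.4318 -0.0218  0.08  ] tool [0.0029 0.001  0.0199]
right [ 0.4735 -0.0806  0.08  ] tool [-0.0481 -0.05    0.0199]
```

{"fn": "arm_command", "kwargs": {
  "increments": "0.001 0.001 0.009 0 0 0;0 0 0.008 0 0 0;0 0 0.002 0 0 0;0 0 0.0015 0 0 0;0 0 0.0015 0 0 0;0 0 0 0 0 0"
}}

```text
time_s: 7.9
eef_pos: [0.4329, -0.0219, 0.0773]
eef_rot: [0.0, 0.084, 0.996, 0.0]
contact_force: [0.3, -0.6, -0.4]
width: -0.0003
```

This one gives: the tip is below floor height at z=0.0773 with almost no force. I'll press it home, to z≈0.0725.

{"fn": "arm_command", "kwargs": {
  "increments": "0 0 0.0015 0 0 0;0 0 0.0015 0 0 0;0 0 0.0015 0 0 0;0 0 0.001 0 0 0;0 0 0.001 0 0 0;0 0 0 0 0 0"
}}

```text
time_s: 8.65
eef_pos: [0.4329, -0.0217, 0.0722]
eef_rot: [-0.0, 0.084, 0.996, 0.0]
contact_force: [-5.4, 0.7, 21.0]
width: -0.0001
```

The tip stops at z=0.0722 with 21 N, so the button is home. I'll take the hand up and clear.

{"fn": "arm_command", "kwargs": {
  "increments": "0 0 -0.005 0 0 0;0 0 -0.01 0 0 0;0 0 -0.02 0 0 0;0 0 -0.04 0 0 0;0 0.04 -0.04 0 0 0;0 0.06 0 0 0 0;0 0.06 0 0 0 0;0 0 0 0 0 0"
}}

```text
time_s: 9.65
eef_pos: [0.4598, 0.1411, 0.1861]
eef_rot: [0.0, 0.08, 0.997, 0.001]
contact_force: [0.2, -0.6, -1.2]
width: -0.0001
```

```bash
python3 go.py|head -1
python3 - <<'E'
from h import *
c=r.read_camera("top")
im=c["pixels"][150:245,250:355]
cv2.imwrite("pics/crop2.png",cv2.resize(im,None,fx=6,fy=6,interpolation=cv2.INTER_CUBIC))
w=lambda u,v:world(c,u,v)[2].round(4)
print("pin",w(302,194),w(303,195),"near",w(299,214),"far",w(305,175),"left",w(282,191),"right",w(322,198))
E
```

```text
t 9.65 pos [0.4598 0.1411 0.1861] w -0.0001 F [ 0.2 -0.6 -1.2]
pin 0.0867 0.0849 near 0.0732 far 0.0785 left 0.0775 right 0.0804
```

View pics/crop2.png

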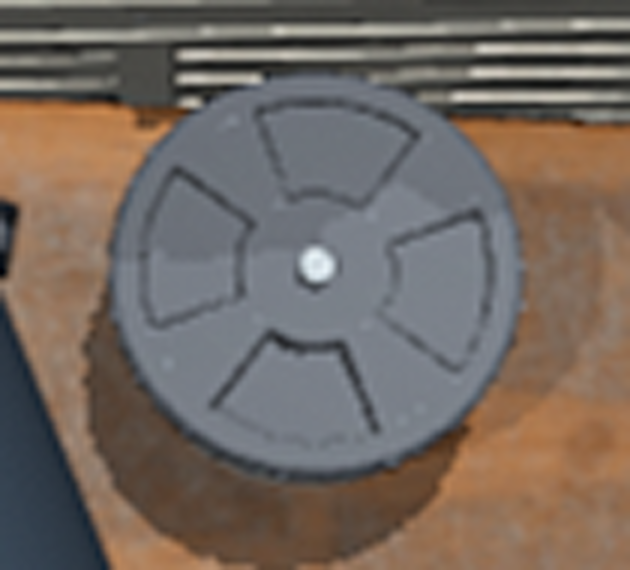

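The near recess at (297,390) is sunk, at z≈0.073. The pin at (316,265) stands at about 0.086, and the drum hasn't moved.

```bash
python3 -c "
from workcell import r
print(r.close_job())"
```

```text
the job is handed in; nothing more can be done
None
```

I found the catch button, pressed it fully home, and handed the job in at about 10 s. It was the recess on the robot's side of the lid. The hand was clear, and no verdict is reported at hand-in.

- **Feeling the recesses:** The left, far and right recesses were solid, pushing back with 11–21 N at floor height (z≈0.0785). The near one gave below floor height at almost no force, then stopped at z=0.0722 with 21 N.
- **Last checks:** The near floor reads z≈0.073, and the pin has risen to about 0.086, the 6 mm expected. In the before and after crops the drum's outline is in the same place. The wrist force is about zero, and the gripper is at z≈0.186, to one side of the drum.
- **Not checked:** I didn't measure the bystanders again afterwards; no forces suggested they were touched.

No check failed. The single-pixel depth readings vary by 1–2 mm, so I relied on the contact readings too.

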